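# Lock the bayonet cap on a dust-extraction port

### The arm

A 6-joint arm with a two-finger parallel gripper is mounted at the origin on the work surface. World frame = base frame: x ahead of the robot, y to its left, z up, the work surface at z = 0. Lengths are in m, angles in rad, forces in N, time in s.
With the tool pointing down it reaches from about 0.25 to 0.725 m from the base axis. Payload 4 kg.
Tool frame: the origin (TCP) lies on the centre line of the jaws, within the pads' length; the fingertips stand ahead of it and the grasp point (between the pads) lies 11 mm behind it (bot.tip_extent is the z of the fingertips in the tool frame, in m); z points along the fingers, y is the direction in which the jaws open and shut (so a half turn about z gives the same grasp; the last joint's range is limited). The gripper opens to 85 mm and grips with 20 to 120 N. Pads are 22 mm wide; open, the fingers measure 114 mm over their backs; the gripper's body (76 mm by 85 mm) begins 54 mm behind the grasp point. The pads swing forward as they close: fully open they stand 13 mm farther back than shut.
Start: joints at [1.237, 0.241, 0.005, 1.335, 0, 1.571], TCP at [0.164, 0.472, 0.239] pointing down, gripper open.
Joint ranges: [-2.72, 2.72], [-1.05, 1.87], [-1.09, 1.28], [-1.99, 2.15], [-1.42, 1.44], [-3.14, 3.14]. Speed limits (rad/s): [2.79, 2.79, 3.14, 3.14, 3.14, 3.14].

### API

Orientations are given as a unit quaternion [x, y, z, w].
In Python, from workcell import bot gives the robot as it stands.
- The arm moves only by the shell command python3 -m jog 'ROWS'. ROWS is JSON, a list that holds one entry, the list of rows, each a list of 7 numbers: the shift along the world's x, y, z in m, then the turn, a rotation vector about the world's x, y, z in degrees, then the closure in counts, from 0 (fully open) to 255 (shut). In form: [[[tx, ty, tz, ax, ay, az, fingers], ...]]. A call has 1 to 10 rows; each row is the pose to reach, as a shift and turn from the pose commanded when the call began; what a row does not reach only later rows make up. A row lasts 1/12 s, in which the tool goes at most 41.7 mm and 7.16 degrees, less where a joint would pass 70% of its speed; a pose out of reach is approached as far as the arm can. A call with a gripper value outside its range is refused whole. The fingers move at their own pace and stop on an object; the grip force is fixed at half the most. Time passes only in rows, so rows that repeat a pose let the fingers close. It gives the time, the measured TCP pose, the force and the opening at its end, in the units of the state.
- bot.get_obs(): the state, without advancing time (a new reading comes with each control period).
- bot.camera(name): name is "side" or "top"; returns the picture (420x560x3 uint8, blue, green, red); there is no depth.
- bot.camera_model(name): a dict with "K" (3x3 intrinsics, pixels), "T" (4x4, takes a point from camera to world coordinates). Camera axes: x right, y down, z forward; pixel columns grow to the right and rows downward; lengths in m; the calibration is good to about 2 mm. A picture is of the moment at which its call begins. camera_model takes no time and is no camera call.
- bot.job_done(): hands the job in, once; it reports no verdict.
The state is a dict: "clock": time; "joint_pos": joint angles; "joint_vel": joint speeds; "tau": joint torques, N m; "eef_pos": TCP position; "tool_rot": TCP orientation; "ft_force": force on the tool from outside, world axes, zero at the start; "ft_torque": the same for the moment, N m; "grip_width": finger opening in m.
Only numpy, scipy, OpenCV 4.12 (cv2) and the standard library are available. Lean on these libraries where they do the work, as an engineer would, in place of code of your own. Each camera call takes 0.05 s, during which the arm holds its last target. There are 200 camera calls.

### The job

Close the open port on the grey dust-extraction box with its bayonet cap, the metal one with the two lugs and the bar grip: set it in the port, feel for the slots, push it down against the spring and twist it clockwise a quarter turn until it clicks locked, then let go. Work gently, never forcing the cap against the port, and leave everything else on the bench where it is.

Things in the scene. Friction and masses are not known exactly. Their poses are not given: they have to be found in the camera images.
- cap: Bare aluminium bayonet cap, about 0.16 kg, upright on the bench. Origin: centre of its underside, z up. Plug 43 mm in diameter, 16.5 mm high; at its foot two opposite lugs along the cap's x axis, 14 mm wide, 6 mm high (z 0 to 6), 60 mm over both ends; above the plug a flange 68 mm in diameter, z 16.5 to 20.5 mm. A half turn about z gives the same cap.
- cap_bar (a point): Middle of the cap's grip, 38.5 mm above the cap's origin, axes those of the cap: an upright bar on the flange, 56 mm long along the cap's x axis (parallel to the line of the lugs), 14 mm thick in y, from 20.5 to 52.5 mm above the cap's underside.
- port: Grey sheet-metal dust-extraction box fixed to the bench, 200 x 170 x 60 mm high, a pipe stub on its +x end. Origin: centre of its underside. On its top, about the origin's vertical axis, stands a round aluminium collar, 83 mm outside diameter, top 95 mm above the bench: its open mouth is the port. Thin casting: keep the force between cap and port below 40 N.
- port_mouth (a point): Centre of the mouth, level with the collar's top, axes those of port. An inner lip, 48 mm inner diameter, 8 mm thick, has two opposite slots 18 mm wide for the lugs. The line of the slots is near the port's x axis, but clocked up to 0.35 rad either way, which is not measured: find it by feel or by eye. Cap's origin is level with this point when its lugs ride on the lip.
- seal (a joint): Spring-loaded round seal plate in the port, 41 mm in diameter: m pushed down, 0 at rest (its top then 4 mm below the mouth), 0.0125 when the cap's flange meets the collar hard. It resists with 2.5 N at 0 and 0.5 N more per mm. The lugs having dropped into the slots, the cap rests on it at 0. Pushed to 0.010 or more, the lugs are under the lip and can turn.
- port_well (a point): Point on the port's axis 11 mm below the mouth, where the locked cap's origin stands. The cap turns only clockwise seen from above. 1.57 rad on from the slots, the lip's underside has two notches, 21 mm wide, 3 mm high, and a hard stop just past them: the spring lifts the lugs into them (the click), locking the cap. Let go unlocked, it stands higher or lower than this.
- lid: Bystander: plain round aluminium lid without lugs, 60 mm diameter, 18 mm high, with a round knob 24 mm in diameter on top, 34 mm high in all. Does not belong to the port. Origin: centre of its underside.
- offcut: Bystander: wooden offcut 120 x 36 x 18 mm, lying flat. Origin: centre of its underside.
- plane: Bystander: wooden hand plane, 220 x 60 mm, 105 mm high. Origin: centre of its underside.
- mug: Bystander: steel travel mug, 82 mm diameter, 170 mm high. Origin: centre of its underside.
- glue: Bystander: white glue bottle, 60 mm diameter, 170 mm high. Origin: centre of its underside.
- muffs: Bystander: ear defenders lying on the bench, about 170 x 160 mm, 72 mm high. Origin: on the bench between the cups.
- mallet: Bystander: wooden mallet lying on the bench, 260 mm long. Origin: under its middle.
Things that resemble listed ones, but are neither listed nor needed, are in the scene too. What is shaped like the cap but brown or pink is not meant.

How it is judged:
On the way, in this order (a step that is already met when the one before it is completed fails the run):
1. the cap stands over the port's mouth, upright (horizontal distance between cap and port_mouth below 0.006 m and z of cap in the frame of port_mouth below 0.003 m and angle between cap's own z axis and vertical below 0.1 rad).
2. its lugs are pressed down through the slots, under the lip (horizontal distance between cap and port_mouth below 0.004 m and z of cap in the frame of port_mouth below -0.0125 m).
At the end, for the whole second after the job is handed in: The cap is locked and let go: within 4 mm of the port's axis, upright within 0.06 rad, its lug line across the port's x axis (more than 1.0 rad from it), its origin 9 to 12.3 mm below the mouth (held down against the spring with its lugs up in the notches), at rest (horizontal distance between cap and port_mouth below 0.004 m and z of cap in the frame of port_mouth between -0.0123 and -0.009 m and angle between cap's own z axis and vertical below 0.06 rad and angle between the x axis of cap and the x axis of port, either way round above 1 rad and linear speed of cap below 0.01 m/s); the robot touches nothing.
It fails at once if the cap is forced: more than 40 N between cap and port (contact force between cap and port above 40 N).
It fails at once if a bystander is moved by more than 20 mm (distance of any of lid, offcut, plane, mug, glue, muffs, mallet from where it was at the start of the episode above 0.02 m).
It also fails if it takes over 67 s, if anything falls off the work surface, if the arm or the gripper's body presses on something with over 40 N, if the wrist force passes 120 N, or if a joint passes its speed limit or range.

## Working session

There is one attempt and no reset: what is moved stays moved. The work goes in short steps, Python scripts to look and compute and a shell command to move; the robot and the scene stay as the last step left them, time stands still between calls to the robot, and variables do not carry over. Pictures are saved under pics/ and viewed, about 8 in all and at most 12, crops included, and the job is handed in when it is done.

```bash
mkdir -p pics
python3 - <<'E'
from workcell import bot
import cv2,numpy as np
o=bot.get_obs();print(o,bot.tip_extent)
for n in("top","side"):
    im=bot.camera(n);cv2.imwrite(f"pics/{n}0.png",im)
    m=bot.camera_model(n);print(n,np.round(m["K"],1).tolist(),np.round(m["T"],4).tolist())
E
```

```text
{'clock': 0.0, 'joint_pos': array([ 1.23696537e+00,  2.41398865e-01,  3.71447213e-03,  1.33517055e+00,
       -2.67109979e-06,  1.57081330e+00]), 'joint_vel': array([0.00066009, 0.00223085, 0.00061041, 0.00105793, 0.00130273,
       0.00199754]), 'tau': array([-1.98342525e-03, -3.72312570e+01,  2.52410209e+01,  1.68631616e-02,
       -1.41901978e-04, -2.42201429e-05]), 'eef_pos': array([0.16363375, 0.47182167, 0.23841624]), 'tool_rot': array([ 1.66149770e-01,  9.86099992e-01, -1.01522799e-03, -1.69685514e-04]), 'ft_force': array([-0.07090167, -0.19139943,  0.31699918]), 'ft_torque': array([0.01078298, 0.02694001, 0.06968239]), 'grip_width': 0.08523353808558629} 0.008
top [[414.7, 0.0, 271.7], [0.0, 414.7, 207.9], [0.0, 0.0, 1.0]] [[0.0094, -0.9948, 0.1016, 0.4073], [-0.9999, -0.0103, -0.0086, 0.0332], [0.0096, -0.1015, -0.9948, 1.1227], [0.0, 0.0, 0.0, 1.0]]
side [[544.0, 0.0, 278.9], [0.0, 544.0, 214.6], [0.0, 0.0, 1.0]] [[0.8368, -0.3769, 0.3972, -0.0217], [-0.5475, -0.5816, 0.6016, -0.8332], [0.0042, -0.7209, -0.693, 1.0919], [0.0, 0.0, 0.0, 1.0]]
```

View pics/top0.png

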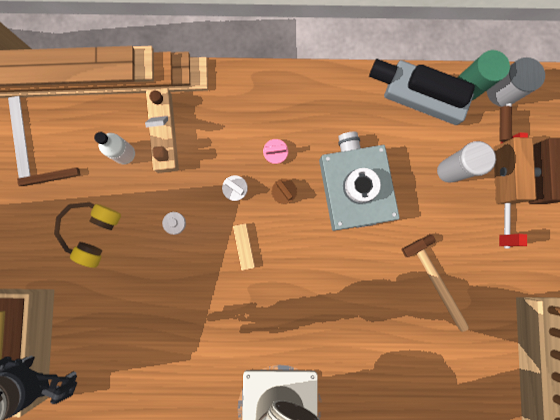

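View pics/side0.png

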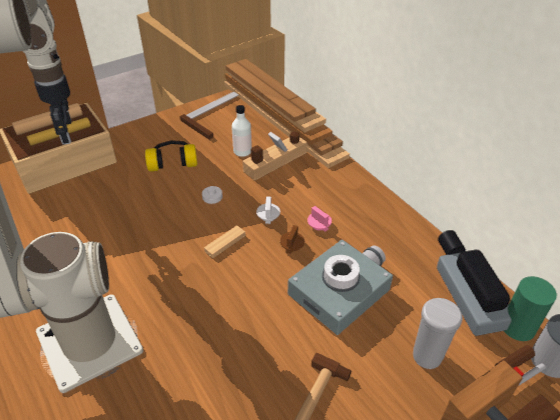

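Top view candidates: bare metal cap with bar (235,188); brown cap (285,190) and pink cap (275,151), not meant; round-knob lid (173,223). I choose (235,188). The port collar is at (362,184). I'll check both in a close crop.

Run:
```python
import cv2,numpy as np
t=cv2.imread("pics/top0.png");s=cv2.imread("pics/side0.png")
f=lambda im,x,y,r:cv2.resize(im[y-r:y+r,x-r:x+r],(390,290 if 0 else 390),interpolation=cv2.INTER_CUBIC)
a=np.hstack([f(t,235,188,20),f(t,362,184,26)])
cv2.imwrite("pics/crop1.png",a)
a=np.hstack([f(s,268,210,22),f(s,342,271,26)])
cv2.imwrite("pics/crop2.png",a)
```

```text
(no output)
```

View pics/crop1.png

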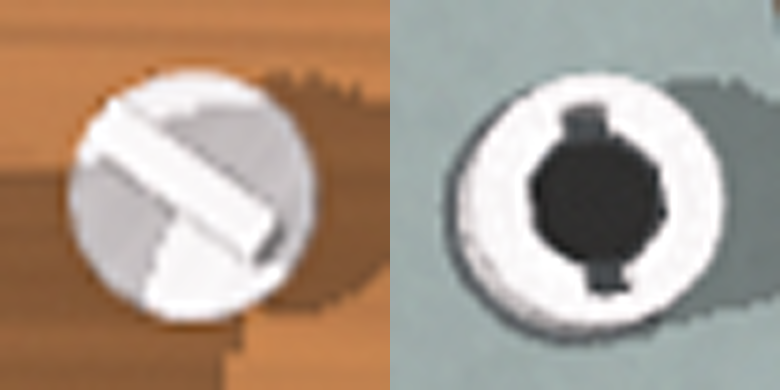

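View pics/crop2.png

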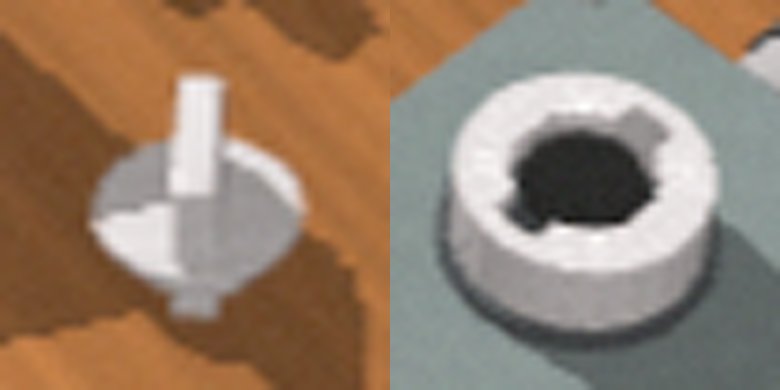

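Crops confirm it: (235,188) is the bare metal cap with bar (lug visible under the flange in the side view). The port slots show at about (362,174) and (365,195) in the top view. Now metric measurement.

```bash
cat > h.py <<'E'
import cv2,numpy as np
from workcell import bot
def ray(n,px,z):
    m=bot.camera_model(n);T=m["T"];px=np.atleast_2d(px).astype(float)
    d=(np.c_[px,np.ones(len(px))]@np.linalg.inv(m["K"]).T)@T[:3,:3].T
    return (T[:3,3]+d*((z-T[2,3])/d[:,2:]))[:,:2]
def proj(n,P):
    m=bot.camera_model(n);T=m["T"];q=(np.asarray(P)-T[:3,3])@T[:3,:3]@m["K"].T
    return q[:,:2]/q[:,2:]
def rect(n,im,c,z,r=.05,mm=4): # metric patch of plane z, mm px per mm; col=+x,row=-y
    g=np.arange(-r,r,1e-3/mm);X,Y=np.meshgrid(c[0]+g,c[1]-g)
    p=proj(n,np.c_[X.ravel(),Y.ravel(),np.full(X.size,z)]).reshape(*X.shape,2).astype(np.float32)
    return cv2.remap(im,p[...,0],p[...,1],cv2.INTER_CUBIC)
E
python3 - <<'E'
from h import *
t=cv2.imread("pics/top0.png");s=cv2.imread("pics/side0.png")
# box
hsv=cv2.cvtColor(t,cv2.COLOR_BGR2HSV);g=cv2.cvtColor(t,cv2.COLOR_BGR2GRAY)
c0=ray("top",[[235,188]],.02)[0];p0=ray("top",[[362.5,184.5]],.095)[0];print("rough",c0,p0)
out=[]
for n,im in(("top",t),("side",s)):
    # cap: rectify bar top and flange
    a=rect(n,im,c0,.0525);b=rect(n,im,c0,.0205);d=rect(n,im,p0,.095)
    out.append(np.hstack([a,b,d]))
    # port: fit circle/hole by polar rays
    gr=cv2.cvtColor(d,cv2.COLOR_BGR2GRAY).astype(np.float32)
    ctr=np.array([200.,200.])
    # non-white hole component
    m=(gr<165).astype(np.uint8);k,l,st,ce=cv2.connectedComponentsWithStats(m)
    i=l[200,200];pc=np.argwhere(l==i)[:,::-1];print(n,"hole area mm2",st[i][4]/16,"bbox mm",st[i][2:4]/4,"cent",ce[i])
    # slots: pixels farther than 26mm from hole mid
    cen=ce[i]
    for it in range(3):
        v=pc-cen;r=np.hypot(*v.T)
        near=pc[r<25*4]
        f=v[(r>27*4)&(r<34*4)];th=np.arctan2(-f[:,1],f[:,0])
        z=np.exp(2j*th).mean();an=np.angle(z)/2
        u=np.array([np.cos(an),-np.sin(an)]);A=f[f@u>0].mean(0);B=f[f@u<0].mean(0)
        cen=cen+(A+B)/2
    AB=A-B;print(n,"slots mid",p0+(cen-200)*[1,-1]/4000,"angle",np.arctan2(-AB[1],AB[0]),np.hypot(*AB)/4,len(f)/16)
    # collar outer
    bx=cv2.inRange(cv2.cvtColor(im,cv2.COLOR_BGR2HSV),(80,20,60),(110,110,220))
    bx=cv2.morphologyEx(bx,cv2.MORPH_OPEN,np.ones((3,3)));k,l,st,ce=cv2.connectedComponentsWithStats(bx)
    # cap mask
    w=((im.max(2).astype(int)-im.min(2)<35)&(im.max(2)>110)).astype(np.uint8);k,l,st,ce=cv2.connectedComponentsWithStats(w)
    q=proj(n,[[*c0,.0205]])[0].astype(int);i=l[q[1],q[0]];cn=cv2.findContours((l==i).astype(np.uint8),0,2)[0][0]
    e=cv2.fitEllipse(cn);print(n,"cap ell",e,ray(n,[e[0]],.0205),st[i])
cv2.imwrite("pics/rect.png",cv2.resize(np.vstack(out),(780,520)))
E
```

```text
rough [0.57264691 0.12268349] [ 0.57374692 -0.20311706]
top hole area mm2 1965.75 bbox mm [65.25 47.25] cent [204.22688541 205.75969732]
top slots mid [ 0.57450908 -0.20432194] angle 0.12845245773798195 58.83598664810154 156.8125
top cap ell ((234.3668670654297, 187.6776580810547), (24.445858001708984, 24.494396209716797), 25.928762435913086) [[0.57342697 0.12435611]] [222 176  26  25 499]
side hole area mm2 2010.1875 bbox mm [66.25 48.5 ] cent [205.01849952 200.82243572]
side slots mid [ 0.57549531 -0.20276949] angle 0.15230697742140478 58.92395369274587 185.375
side cap ell ((267.58477783203125, 211.12637329101562), (20.950605392456055, 22.211374282836914), 13.780261993408203) [[0.5730268  0.12666082]] [256 197  24  27 376]
```

View pics/rect.png

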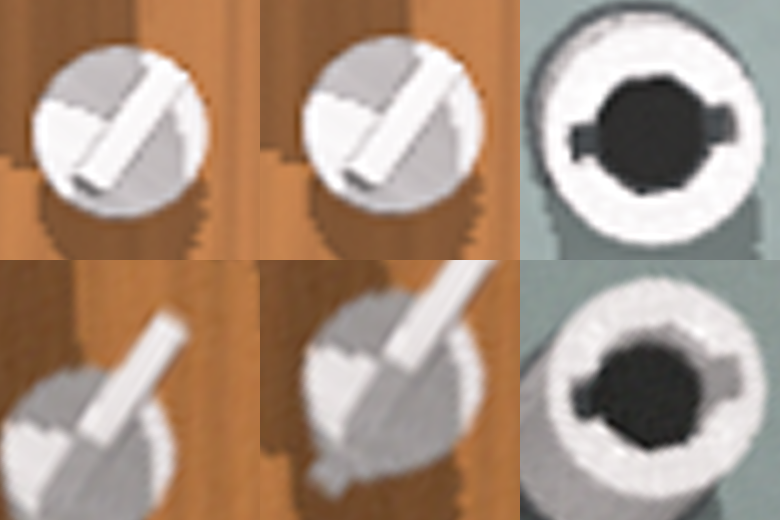

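Metric results:
- Cap is at about (0.5735, 0.1255), bar yaw about 55.4°.
- Port is at about (0.575, -0.2033), slot line about 8°.

The jaws must move to a 145.4° direction, which is a turn of +74.5°.

```bash
python3 -m jog '[[[0.41,-0.3463,-0.05,0,0,74.5,0],[0.41,-0.3463,-0.05,0,0,74.5,0],[0.41,-0.3463,-0.05,0,0,74.5,0],[0.41,-0.3463,-0.05,0,0,74.5,0],[0.41,-0.3463,-0.05,0,0,74.5,0],[0.41,-0.3463,-0.05,0,0,74.5,0],[0.41,-0.3463,-0.05,0,0,74.5,0],[0.41,-0.3463,-0.05,0,0,74.5,0],[0.41,-0.3463,-0.05,0,0,74.5,0],[0.41,-0.3463,-0.05,0,0,74.5,0]]]'; python3 -c "
from workcell import bot
print(bot.get_obs())"
```

```text
clock: 0.93
eef_pos: [0.4424, 0.2379, 0.2051]
tool_rot: [-0.373, 0.928, 0.0, -0.0]
ft_force: [-0.1, 1.0, 0.5]
grip_width: 0.0855
{'clock': 0.9333, 'joint_pos': array([ 4.93282523e-01,  2.63188003e-01, -5.55048861e-02,  1.25281958e+00,
        1.49942712e-04, -2.70853859e-01]), 'joint_vel': array([-0.84594857,  0.32214848,  0.31687337, -0.01360487,  0.00299984,
       -2.17606591]), 'tau': array([  2.28456795, -39.80651379,  23.29162538,   0.318539  ,
        -0.10040606,   1.81084581]), 'eef_pos': array([0.44235297, 0.23786455, 0.20507512]), 'tool_rot': array([-3.72840281e-01,  9.27895463e-01,  3.47673599e-05, -3.64181688e-04]), 'ft_force': array([-0.10498703,  1.04535212,  0.53840692]), 'ft_torque': array([ 0.03662567, -0.06167025, -0.02746256]), 'grip_width': 0.08554177670935513}
```

```bash
python3 -m jog '[[[0,0,0,0,0,0,0],[0,0,0,0,0,0,0],[0,0,0,0,0,0,0]]]'
```

```text
clock: 1.18
eef_pos: [0.441, 0.2391, 0.205]
tool_rot: [-0.369, 0.929, 0.0, -0.001]
ft_force: [0.9, -0.2, 0.5]
grip_width: 0.0853
```

```bash
python3 -m jog '[[[0.1325,-0.1136,-0.085,0,0,12.1,0],[0.1325,-0.1136,-0.085,0,0,12.1,0],[0.1325,-0.1136,-0.085,0,0,12.1,0],[0.1325,-0.1136,-0.085,0,0,12.1,0],[0.1325,-0.1136,-0.085,0,0,12.1,0],[0.1325,-0.1136,-0.085,0,0,12.1,0],[0.1325,-0.1136,-0.085,0,0,12.1,0],[0.1325,-0.1136,-0.085,0,0,12.1,0]]]'
python3 - <<'E'
from h import *
o=bot.get_obs();print(o["joint_pos"],o["eef_pos"],o["tool_rot"])
s=bot.camera("side");cv2.imwrite("pics/s1.png",cv2.resize(s[110:290,180:420],(800,600),interpolation=cv2.INTER_CUBIC))
E
```

```text
clock: 1.85
eef_pos: [0.5731, 0.1272, 0.1207]
tool_rot: [-0.467, 0.884, 0.0, -0.0]
ft_force: [-0.7, 0.3, 1.3]
grip_width: 0.0859
[ 2.18143901e-01  4.84790904e-01  4.45081882e-02  1.13135534e+00
  5.68808895e-04 -7.53070182e-01] [0.5730887  0.12720949 0.12068265] [-4.66745142e-01  8.84391720e-01  3.85521173e-04 -3.30738145e-04]
```

View pics/s1.png

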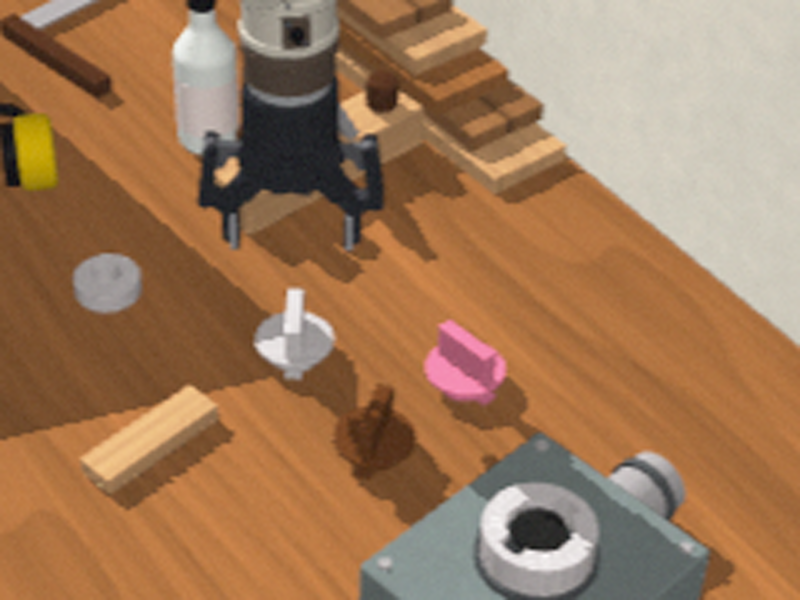

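The open jaws at (293,240) straddle the cap's bar at (293,310) in the crop, and nothing else is near. Lowering, then closing.

```bash
python3 -m jog '[[[0,0,-0.03,0,0,0,0],[0,0,-0.06,0,0,0,0],[0,0,-0.076,0,0,0,0],[0,0,-0.086,0,0,0,0],[0,0,-0.087,0,0,0,0],[0,0,-0.087,0,0,0,0],[0,0,-0.087,0,0,0,0]]]'; python3 -m jog '[[[0,0,0,0,0,0,100],[0,0,0,0,0,0,150],[0,0,0,0,0,0,190],[0,0,0,0,0,0,220],[0,0,0,0,0,0,240],[0,0,0,0,0,0,255],[0,0,0,0,0,0,255],[0,0,0,0,0,0,255],[0,0,0,0,0,0,255]]]'; python3 -c "
from workcell import bot
print(bot.tip_extent)"
```

```text
clock: 2.48
eef_pos: [0.5751, 0.1267, 0.0354]
tool_rot: [-0.466, 0.885, -0.0, 0.002]
ft_force: [-0.0, -0.0, 0.3]
grip_width: 0.0854
clock: 3.23
eef_pos: [0.5742, 0.1257, 0.0338]
tool_rot: [-0.466, 0.885, -0.0, 0.0]
ft_force: [0.9, -0.9, 1.7]
grip_width: 0.0126
0.008
```

```bash
python3 -m jog '[[[0,0,0.02,0,0,0,255],[0,0,0.05,0,0,0,255],[0,0,0.08,0,0,0,255],[0,0,0.11,0,0,0,255],[0,0,0.13,0,0,0,255],[0,0,0.13,0,0,0,255],[0,0,0.13,0,0,0,255]]]';  python3 - <<'E'
from h import *
o=bot.get_obs();print(o["joint_pos"],o["eef_pos"],o["tool_rot"],o["ft_force"])
s=bot.camera("side");t=bot.camera("top")
cv2.imwrite("pics/s2f.png",s);cv2.imwrite("pics/t2f.png",t)
q=proj("side",[[*o["eef_pos"]]])[0].astype(int);p=proj("top",[[*o["eef_pos"]]])[0].astype(int)
f=lambda im,c,r:cv2.resize(im[c[1]-r:c[1]+r,c[0]-r:c[0]+r],(400,400),interpolation=cv2.INTER_CUBIC)
print(q,p);cv2.imwrite("pics/c2.png",np.hstack([f(s,q,40),f(t,p,40)]))
E
```

```text
clock: 3.82
eef_pos: [0.5747, 0.1259, 0.1644]
tool_rot: [-0.466, 0.885, -0.0, 0.001]
ft_force: [-0.6, -0.0, -1.8]
grip_width: 0.0128
[ 2.15648098e-01  4.52625085e-01  1.12494811e-01  1.22827967e+00
  4.04844540e-05 -7.54048231e-01] [0.57469779 0.12590228 0.16439367] [-4.66073719e-01  8.84745085e-01 -2.97828202e-04  1.15559994e-03] [-0.58661858 -0.01270164 -1.7841198 ]
[267 172] [228 177]
```

View pics/c2.png

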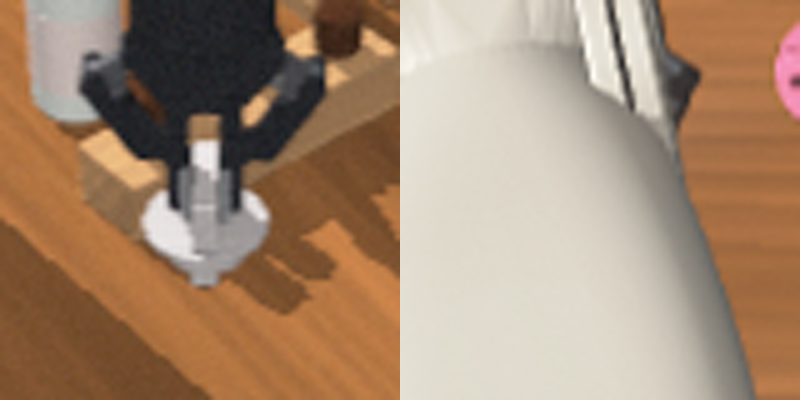

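Run:
```python
from h import *
im=cv2.imread("pics/s2f.png");print("cap by crop",ray("side",[[268.0,176.4]],.151))
w=((im.max(2).astype(int)-im.min(2)<30)&(im.max(2)>110)).astype(np.uint8)
y,x=np.nonzero(w[160:190,250:290]);print(x.min()+250,x.max()+250,y.max()+160)
for r in range(168,190):
    xs=np.nonzero(w[r,245:295])[0]+245;print(r,xs.min() if len(xs) else 0,xs.max() if len(xs) else 0)
```

```text
cap by crop [[0.57417446 0.12389163]]
256 280 188
168 263 271
169 263 272
170 260 276
171 258 278
172 257 278
173 257 279
174 256 280
175 256 280
176 256 280
177 256 280
178 256 279
179 256 279
180 257 278
181 258 278
182 259 276
183 261 275
184 262 274
185 263 273
186 265 270
187 265 270
188 265 270
189 0 0
```

```bash
python3 -m jog '[[[0,-0.035,0,0,0,-5,255],[0.0013,-0.07,0,0,0,-10,255],[0.0013,-0.11,0,0,0,-16,255],[0.0013,-0.15,0,0,0,-22,255],[0.0013,-0.19,0,0,0,-28,255],[0.0013,-0.23,0,0,0,-34,255],[0.0013,-0.265,0,0,0,-39,255],[0.0013,-0.295,0,0,0,-43.5,255],[0.0013,-0.318,0,0,0,-46.5,255],[0.0013,-0.3281,0,0,0,-47.5,255]]]'; python3 -m jog '[[[0,0,-0.012,0,0,0,255],[0,0,-0.012,0,0,0,255],[0,0,-0.012,0,0,0,255],[0,0,-0.012,0,0,0,255]]]';  python3 - <<'E'
from h import *
o=bot.get_obs();print(o["joint_pos"],o["eef_pos"],o["tool_rot"],o["ft_force"],o["ft_torque"])
s=bot.camera("side");t=bot.camera("top")
cv2.imwrite("pics/s3f.png",s);cv2.imwrite("pics/t3f.png",t)
f=lambda im,c,r:cv2.resize(im[c[1]-r:c[1]+r,c[0]-r:c[0]+r],(400,400),interpolation=cv2.INTER_CUBIC)
cv2.imwrite("pics/c3.png",np.hstack([f(s,(342,258),34),f(t,(366,178),34)]))
E
```

```text
clock: 4.75
eef_pos: [0.5736, -0.2054, 0.1608]
tool_rot: [-0.068, 0.998, 0.0, -0.002]
ft_force: [-0.7, 0.4, -1.6]
grip_width: 0.013
clock: 5.08
eef_pos: [0.5749, -0.2012, 0.1508]
tool_rot: [-0.071, 0.997, 0.001, -0.001]
ft_force: [-0.4, 0.5, -0.7]
grip_width: 0.0128
[-3.36747043e-01  5.05476861e-01  1.61023436e-01  1.22849822e+00
  2.94688658e-04 -4.79018006e-01] [ 0.57494015 -0.2011834   0.15077189] [-7.10753024e-02  9.97470360e-01  5.62728129e-04 -9.30805334e-04] [-0.41389621  0.46327556 -0.73357639] [0.02629394 0.0059193  0.03367731]
```

View pics/c3.png

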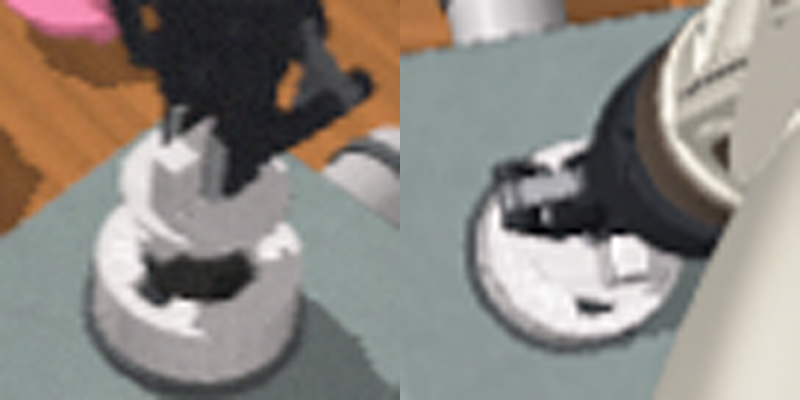

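Run:
```python
from h import *
s=cv2.imread("pics/s3f.png")
print(ray("side",[[342+(206-200)*.17,258+(193-200)*.17]],.1375))
print(ray("side",[[342+(196-200)*.17,258+(265-200)*.17]],.095))
print(proj("side",[[.5760,-.2025,.095],[.5749,-.2012,.1375],[.5760,-.2025,.1375]]))
o=bot.get_obs();print(o["eef_pos"])
```

```text
[[ 0.57325468 -0.20575645]]
[[ 0.57208958 -0.20655898]]
[[341.56609583 267.28863331]
 [342.37418041 255.30670702]
 [343.08595521 255.46301892]]
[ 0.57558264 -0.20135596  0.15173439]
```

```bash
python3 -m jog '[[[0,-0.0008,-0.008,0,0,0,255],[0,-0.0008,-0.015,0,0,0,255],[0,-0.0008,-0.019,0,0,0,255],[0,-0.0008,-0.019,0,0,0,255],[0,-0.0008,-0.019,0,0,0,255]]]'; python3 -m jog '[[[0,0,-0.001,0,0,0,255],[0,0,-0.002,0,0,0,255],[0,0,-0.003,0,0,0,255],[0,0,-0.003,0,0,0,255]]]'; python3 -c "
from workcell import bot
o=bot.get_obs();print(o['eef_pos'],o['ft_force'],o['ft_torque'])"
```

```text
clock: 5.6
eef_pos: [0.5749, -0.2029, 0.1319]
tool_rot: [-0.07, 0.998, 0.0, -0.001]
ft_force: [0.5, -0.1, -0.8]
grip_width: 0.0131
clock: 5.93
eef_pos: [0.5753, -0.2032, 0.1295]
tool_rot: [-0.07, 0.998, 0.0, -0.0]
ft_force: [-0.4, -0.2, -1.3]
grip_width: 0.0131
[ 0.57531818 -0.2031628   0.12951022] [-0.43244274 -0.24963675 -1.29005185] [0.03123643 0.01649987 0.03839061]
```

```bash
for i in 1 2 3; do python3 -m jog '[[[0,0,-0.0005,0,0,0,255],[0,0,-0.001,0,0,0,255],[0,0,-0.001,0,0,0,255]]]' | grep -E 'eef|force'; done
```

```text
eef_pos: [0.5753, -0.2031, 0.1285]
ft_force: [-0.4, -0.6, -1.0]
eef_pos: [0.5753, -0.2031, 0.1275]
ft_force: [0.6, 0.2, -1.1]
eef_pos: [0.5753, -0.2031, 0.1264]
ft_force: [-0.3, -0.4, -1.1]
```

```bash
for i in 1 2 3 4; do python3 -m jog '[[[0,0,-0.0005,0,0,0,255],[0,0,-0.001,0,0,0,255],[0,0,-0.001,0,0,0,255]]]' | grep -E 'eef|force'; done
```

```text
eef_pos: [0.5753, -0.2031, 0.1254]
ft_force: [0.4, 0.8, -1.6]
eef_pos: [0.5754, -0.2032, 0.1248]
ft_force: [0.2, -0.0, -0.4]
eef_pos: [0.5754, -0.2032, 0.1238]
ft_force: [-0.2, 0.2, 1.4]
eef_pos: [0.5755, -0.2032, 0.1227]
ft_force: [-0.0, -0.3, 1.6]
```

The cap meets the seal spring at the expected height with no side force, so the lugs are in the slots. Pushing on down.

```bash
for i in 1 2 3; do python3 -m jog '[[[0,0,-0.001,0,0,0,255],[0,0,-0.002,0,0,0,255],[0,0,-0.003,0,0,0,255],[0,0,-0.003,0,0,0,255]]]' | grep -E 'eef|force'; done
```

```text
eef_pos: [0.5755, -0.2032, 0.1196]
ft_force: [-1.0, 0.8, 3.5]
eef_pos: [0.5755, -0.2032, 0.1167]
ft_force: [-1.8, 0.6, 4.4]
eef_pos: [0.5755, -0.2032, 0.1139]
ft_force: [-2.1, 1.0, 6.2]
```

```bash
python3 -m jog '[[[-0.0005,0,-0.0005,0,0,0,255],[-0.0005,0,-0.0005,0,0,0,255]]]' | grep -E 'eef|force'; python3 -m jog '[[[0,0,0,0,0,-2,255],[0,0,0,0,0,-4,255],[0,0,0,0,0,-6,255],[0,0,0,0,0,-8,255],[0,0,0,0,0,-10,255],[0,0,0,0,0,-10,255]]]'; python3 -c "
from workcell import bot
o=bot.get_obs();print(o['joint_pos'],o['ft_torque'])"
```

```text
eef_pos: [0.5754, -0.2032, 0.1137]
ft_force: [-1.5, 1.6, 6.0]
clock: 9.35
eef_pos: [0.5759, -0.2036, 0.114]
tool_rot: [0.018, 1.0, -0.001, 0.001]
ft_force: [0.2, 0.1, 7.0]
grip_width: 0.0126
[-3.39760637e-01  5.31881167e-01  1.04562151e-01  1.14066935e+00
 -2.32594001e-04 -3.04679702e-01] [ 0.03440203  0.09482635 -0.03936441]
```

Torque is near zero after 10°, so the lugs are turning freely under the lip. Continuing.

```bash
for i in 1 2; do python3 -m jog '[[[0,0,0,0,0,-4,255],[0,0,0,0,0,-9,255],[0,0,0,0,0,-14,255],[0,0,0,0,0,-19,255],[0,0,0,0,0,-24,255],[0,0,0,0,0,-29,255],[0,0,0,0,0,-33,255],[0,0,0,0,0,-35,255],[0,0,0,0,0,-35,255]]]'; python3 -c "
from workcell import bot
o=bot.get_obs();print(o['ft_torque'])"; done
```

```text
clock: 10.1
eef_pos: [0.576, -0.204, 0.1141]
tool_rot: [0.318, 0.948, -0.0, 0.002]
ft_force: [0.4, -0.3, 6.6]
grip_width: 0.0129
[-0.14640006  0.15217264  0.02688073]
clock: 10.85
eef_pos: [0.5759, -0.204, 0.1141]
tool_rot: [0.588, 0.809, 0.0, 0.002]
ft_force: [-0.2, -1.4, 6.3]
grip_width: 0.013
[-0.16830929  0.17716242 -0.06439681]
```

```bash
for i in 1 2 3 4; do python3 -m jog '[[[0,0,0,0,0,-1.5,255],[0,0,0,0,0,-3,255],[0,0,0,0,0,-3,255],[0,0,0,0,0,-3,255]]]' | grep -E 'rot|eef|force'; python3 -c "
from workcell import bot
import numpy as np
o=bot.get_obs();q=o['tool_rot'];print(o['ft_torque'],o['joint_pos'][5],2*np.degrees(np.arctan2(q[1],q[0]))-180)"; done
```

```text
eef_pos: [0.5758, -0.204, 0.1141]
tool_rot: [0.609, 0.794, 0.0, 0.002]
ft_force: [0.1, -0.3, 7.0]
[-0.17292247  0.19742525 -0.03161621] 0.9683388580480118 -74.96734986911244
eef_pos: [0.5758, -0.2041, 0.1141]
tool_rot: [0.629, 0.777, 0.0, 0.002]
ft_force: [-0.1, -0.9, 6.1]
[-0.18906611  0.17739833  0.0244502 ] 1.0207039529367374 -77.96865763391267
eef_pos: [0.5758, -0.204, 0.1141]
tool_rot: [0.649, 0.761, 0.0, 0.002]
ft_force: [0.1, -1.2, 6.8]
[-0.2348663   0.19552489 -0.04465629] 1.0730524636811416 -80.96809287565067
eef_pos: [0.5758, -0.204, 0.1141]
tool_rot: [0.669, 0.743, 0.0, 0.002]
ft_force: [-1.0, -0.6, 5.1]
[-0.14990491  0.14577712 -0.07282216] 1.1254190050974675 -83.96699669430313
```

```bash
for i in 1 2 3; do python3 -m jog '[[[0,0,0,0,0,-1,255],[0,0,0,0,0,-2,255],[0,0,0,0,0,-2,255]]]' | grep -E 'force'; python3 -c "
from workcell import bot
import numpy as np
o=bot.get_obs();q=o['tool_rot'];t=o['ft_torque'];print(t,2*np.degrees(np.arctan2(q[1],q[0]))-180)
"; done
```

```text
ft_force: [-0.5, -0.8, 6.3]
[-0.20439991  0.21641028  0.05528773] -85.99039499992767
ft_force: [-1.0, -0.8, 6.7]
[-0.16806752  0.311366    0.03113967] -87.97799001825156
ft_force: [-2.1, -0.3, 7.8]
[-0.12418478  0.64840082  0.31837115] -89.93901570302249
```

Hard stop felt at about -89° (torque up to 0.32 N m). Backing off 2° and letting the spring lift the cap.

```bash
python3 -m jog '[[[0,0,0,0,0,2,255],[0,0,0,0,0,2,255]]]'|grep force; for i in 1 2 3; do python3 -m jog '[[[0,0,0.0005,0,0,0,255],[0,0,0.001,0,0,0,255],[0,0,0.001,0,0,0,255]]]' | grep -E 'force|eef'; python3 -c "
from workcell import bot
import numpy as np
o=bot.get_obs();q=o['tool_rot'];t=o['ft_torque'];print(t,2*np.degrees(np.arctan2(q[1],q[0]))-180)
"; done
```

```text
ft_force: [-1.8, -0.4, 5.9]
eef_pos: [0.5752, -0.2037, 0.1148]
ft_force: [-0.6, -0.2, 5.5]
[-0.11135901  0.36154011  0.01251838] -87.94677945762507
eef_pos: [0.5752, -0.2037, 0.1157]
ft_force: [-1.8, -0.3, 5.3]
[-0.10368077  0.36386526  0.03521031] -87.94607413237809
eef_pos: [0.5752, -0.2037, 0.1166]
ft_force: [-1.4, -0.3, 5.3]
[-0.07955316  0.36593917  0.08522021] -87.94977444968534
```

```bash
for i in 1 2 3; do python3 -m jog '[[[0,0,0.0003,0,0,0,255],[0,0,0.0005,0,0,0,255],[0,0,0.0005,0,0,0,255]]]' | grep -E 'force|eef'; done
```

```text
eef_pos: [0.5752, -0.2037, 0.1169]
ft_force: [-0.7, -1.5, 5.8]
eef_pos: [0.5752, -0.2037, 0.1173]
ft_force: [1.1, -3.5, 4.6]
eef_pos: [0.5752, -0.2036, 0.1177]
ft_force: [1.5, -2.4, 4.2]
```

```bash
python3 -m jog '[[[0,0,0.0004,0,0,0,255],[0,0,0.0004,0,0,0,200],[0,0,0.0004,0,0,0,150],[0,0,0.0004,0,0,0,100],[0,0,0.0004,0,0,0,80],[0,0,0.0004,0,0,0,80]]]'; python3 -m jog '[[[0,0,0.02,0,0,0,80],[0,0,0.05,0,0,0,80],[0,0,0.085,0,0,0,80],[-0.03,0,0.12,0,0,0,80],[-0.07,0,0.15,0,0,0,80],[-0.11,0,0.15,0,0,0,80],[-0.15,0,0.15,0,0,0,80],[-0.18,0,0.15,0,0,0,80],[-0.2,0,0.15,0,0,0,80],[-0.2,0,0.15,0,0,0,80]]]'
python3 - <<'E'
from h import *
s=bot.camera("side");t=bot.camera("top")
cv2.imwrite("pics/s4f.png",s);cv2.imwrite("pics/t4f.png",t)
f=lambda im,c,r:cv2.resize(im[c[1]-r:c[1]+r,c[0]-r:c[0]+r],(400,400),interpolation=cv2.INTER_CUBIC)
cv2.imwrite("pics/c4.png",np.hstack([f(s,(342,258),34),f(t,(366,178),34)]))
E
```

```text
clock: 15.1
eef_pos: [0.5744, -0.2026, 0.1175]
tool_rot: [0.694, 0.72, -0.0, -0.001]
ft_force: [0.5, 0.0, -0.2]
grip_width: 0.0585
clock: 15.93
eef_pos: [0.3708, -0.2024, 0.2687]
tool_rot: [0.695, 0.719, -0.0, -0.0]
ft_force: [-0.1, -0.4, -0.5]
grip_width: 0.0585
```

View pics/c4.png

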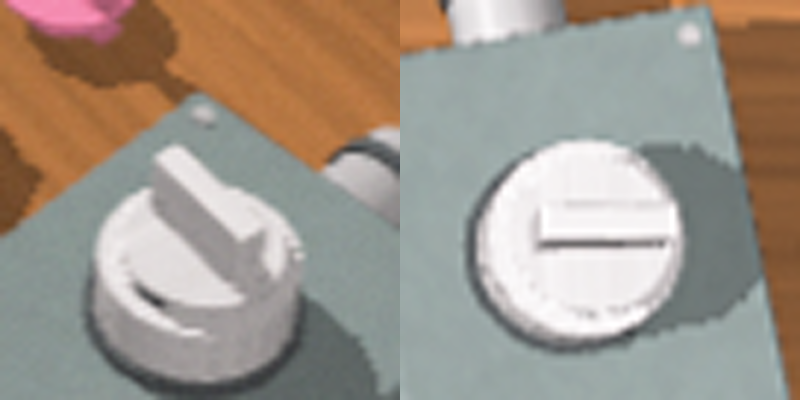

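Run:
```python
from h import *
S=lambda x,y:[308+x*.17,224+y*.17]
T=lambda x,y:[332+(x-400)*.17,144+y*.17]
def P(n):
    m=bot.camera_model(n);W=np.linalg.inv(m["T"]);return m["K"]@W[:3]
for a,b in((S(185,147),T(540,203)),(S(155,158),T(540,233)),(S(265,232),T(672,203)),(S(237,242),T(672,235))):
    X=cv2.triangulatePoints(P("side"),P("top"),np.array(a).reshape(2,1),np.array(b).reshape(2,1));print((X[:3]/X[3]).T)
s=cv2.imread("pics/s4f.png")
# prediction of bar-top corners (side crop coords) for cap origin heights, yaw -88deg
u=np.array([np.cos(np.radians(-86)),np.sin(np.radians(-86))]);v=np.array([-u[1],u[0]])
for z in(.078,.084,.086,.091):
    for n,(ox,oy) in(("side",(308,224)),("top",(332,144))):
        c=np.array([.5752,-.2034]);p=[[*(c+i*.028*u+j*.007*v),z+.0525] for i in(-1,1) for j in(-1,1)]
        print(z,n,np.round((proj(n,p)-[ox,oy])/.17).tolist())
```

```text
[[ 0.5831087  -0.17874784  0.13373393]]
[[ 0.56933224 -0.17780989  0.13476098]]
[[ 0.58237654 -0.23244888  0.13398283]]
[[ 0.56870654 -0.23169835  0.13585808]]
0.078 side [[145.0, 165.0], [171.0, 150.0], [239.0, 249.0], [265.0, 233.0]]
0.078 top [[133.0, 242.0], [131.0, 208.0], [269.0, 234.0], [266.0, 201.0]]
0.084 side [[146.0, 155.0], [172.0, 140.0], [241.0, 240.0], [267.0, 223.0]]
0.084 top [[137.0, 240.0], [134.0, 206.0], [272.0, 232.0], [269.0, 198.0]]
0.086 side [[147.0, 152.0], [173.0, 137.0], [241.0, 236.0], [267.0, 220.0]]
0.086 top [[138.0, 239.0], [135.0, 205.0], [274.0, 231.0], [271.0, 197.0]]
0.091 side [[148.0, 144.0], [174.0, 128.0], [242.0, 228.0], [269.0, 212.0]]
0.091 top [[140.0, 237.0], [137.0, 203.0], [277.0, 229.0], [274.0, 195.0]]
```

Eye and feel differ slightly. The spring-force trace puts the cap about 11 mm below the mouth, while rough triangulation says about 13 ± 2 mm. I'll settle it by gently touching the top of the bar with the shut fingertips.

```bash
python3 -m jog '[[[0.03,0,0,0,0,0,255],[0.07,0,0,0,0,0,255],[0.11,0,0,0,0,0,255],[0.15,0,0,0,0,0,255],[0.18,0,0,0,0,0,255],[0.2,0,-0.03,0,0,0,255],[0.2,0,-0.06,0,0,0,255],[0.2,0,-0.09,0,0,0,255],[0.2,0,-0.11,0,0,0,255],[0.2,0,-0.117,0,0,0,255]]]'; python3 -m jog '[[[0,0,0,0,0,0,255],[0,0,0,0,0,0,255],[0,0,0,0,0,0,255]]]'; for i in 1 2 3 4 5; do python3 -m jog '[[[0,0,-0.0004,0,0,0,255],[0,0,-0.0008,0,0,0,255],[0,0,-0.0008,0,0,0,255]]]' | grep -E 'force|eef'; done
```

```text
clock: 16.87
eef_pos: [0.5737, -0.2016, 0.1453]
tool_rot: [0.694, 0.72, -0.002, -0.004]
ft_force: [-0.4, 0.0, -0.6]
grip_width: -0.0001
clock: 17.12
eef_pos: [0.5764, -0.2035, 0.1528]
tool_rot: [0.694, 0.72, 0.001, 0.002]
ft_force: [0.8, -0.0, 0.2]
grip_width: 0.0002
eef_pos: [0.5754, -0.2034, 0.1515]
ft_force: [-1.5, 0.1, 0.3]
eef_pos: [0.5748, -0.2032, 0.1495]
ft_force: [0.2, 0.3, 0.0]
eef_pos: [0.5748, -0.2031, 0.1484]
ft_force: [-0.1, -0.0, 0.3]
eef_pos: [0.5748, -0.2031, 0.1476]
ft_force: [-0.2, 0.2, -1.4]
eef_pos: [0.5748, -0.2031, 0.1469]
ft_force: [0.4, -0.5, -0.8]
```

```bash
for i in 1 2 3 4 5 6 7 8; do python3 -m jog '[[[0,0,-0.0003,0,0,0,255],[0,0,-0.0005,0,0,0,255]]]' | grep -E 'force|eef'; done
```

```text
eef_pos: [0.5749, -0.2031, 0.1464]
ft_force: [-0.7, 0.3, -0.5]
eef_pos: [0.5748, -0.2031, 0.146]
ft_force: [0.4, 0.4, 0.6]
eef_pos: [0.5748, -0.2031, 0.1454]
ft_force: [-0.1, -0.6, 0.4]
eef_pos: [0.5749, -0.2031, 0.1449]
ft_force: [-0.5, -0.1, 0.1]
eef_pos: [0.5749, -0.2032, 0.1446]
ft_force: [0.5, -0.3, 2.7]
eef_pos: [0.575, -0.2032, 0.1446]
ft_force: [-0.6, 0.5, 4.4]
eef_pos: [0.575, -0.2032, 0.144]
ft_force: [-0.6, 0.9, 4.9]
eef_pos: [0.575, -0.2032, 0.1433]
ft_force: [-1.6, 0.5, 4.6]
```

Contact came at tip height 0.1367, so the cap origin is 10.8 mm below the mouth, up in the notches. Retreating and taking a final look.

```bash
python3 -m jog '[[[0,0,0.001,0,0,0,255],[0,0,0.003,0,0,0,255],[0,0,0.02,0,0,0,255],[0,0,0.05,0,0,0,255],[0,0,0.08,0,0,0,255],[-0.03,0,0.11,0,0,0,255],[-0.07,0,0.13,0,0,0,255],[-0.11,0,0.13,0,0,0,255],[-0.15,0,0.13,0,0,0,255],[-0.18,0,0.13,0,0,0,255]]]'; python3 -m jog '[[[0,0,0,0,0,0,255],[0,0,0,0,0,0,255],[0,0,0,0,0,0,255],[0,0,0,0,0,0,255]]]'
python3 - <<'E'
from h import *
s=bot.camera("side");t=bot.camera("top")
for n,im in(("s",s),("t",t)):
    d=cv2.absdiff(im,cv2.imread(f"pics/{n}4f.png")).max(2)
    c={"s":(342,258),"t":(366,178)}[n];print(n,(d[c[1]-30:c[1]+30,c[0]-30:c[0]+30]>30).sum())
f=lambda im,c,r:cv2.resize(im[c[1]-r:c[1]+r,c[0]-r:c[0]+r],(400,400),interpolation=cv2.INTER_CUBIC)
cv2.imwrite("pics/c5.png",np.hstack([f(s,(342,258),34),f(t,(280,200),190)]))
E
```

```text
clock: 20.53
eef_pos: [0.3919, -0.2028, 0.2728]
tool_rot: [0.694, 0.72, -0.0, -0.0]
ft_force: [-0.6, -1.0, 0.8]
grip_width: -0.0003
clock: 20.87
eef_pos: [0.3961, -0.2034, 0.2727]
tool_rot: [0.694, 0.72, 0.0, 0.0]
ft_force: [0.9, -1.0, -0.3]
grip_width: 0.0
s 0
t 0
```

View pics/c5.png

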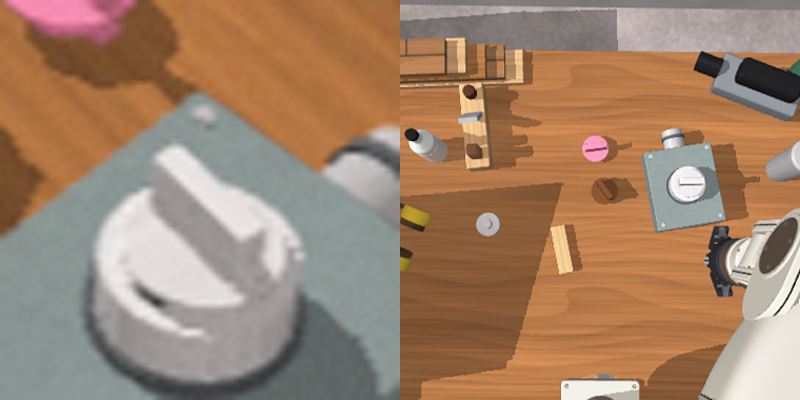

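The cap is unchanged after the probe (zero differing pixels at the port), the bystanders in view are in place, and the gripper is clear.

```bash
python3 -c "
from workcell import bot
print(bot.job_done())"
```

```text
the job is handed in; nothing more can be done
None
```

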